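Set the desk laminator to its thick-film stop

ROBOT

A 6-joint arm with a two-finger parallel gripper is mounted at the origin on the work surface. World frame = base frame: x ahead of the robot, y to its left, z up, the work surface at z = 0. Lengths are in m, angles in rad, forces in N, time in s.
With the tool pointing down it reaches from about 0.25 to 0.85 m from the base axis. Payload 12.5 kg.
Tool frame: the origin (TCP) lies at the very end of the fingers, on their centre line; the grasp point (between the pads) lies 19 mm behind it; x points along the fingers, z is the direction in which the jaws open and shut, and the axes are right-handed (so a half turn about x gives the same grasp; the last joint's range is limited). The gripper opens to 93 mm and grips with 3 to 60 N. Pads are 15 mm wide; open, the fingers measure 128 mm over their backs; the gripper's body (75 mm by 188 mm) begins 65 mm behind the grasp point.
Start: joints at [1.054, 0.351, 1.652, -0, 1.139, -0.085], TCP at [0.23, 0.5, 0.219] pointing down, gripper open.
Joint ranges: [-2.75, 2.75], [-0.79, 2.1], [0.01, 2.65], [-1.57, 4.71], [0.07, 3.14], [-2.87, 2.87]. Speed limits (rad/s): [2.22, 2.22, 2.79, 3.14, 3.14, 3.14].

INTERFACE

Orientations are given as a 3x3 rotation matrix whose columns are the frame's x, y, z axes.
In Python, from workcell import r gives the robot as it stands. The module is installed in compiled form; this text tells all that it offers.
- The arm moves only by the tool play_rows, never from a script. Its argument "moves" is a list of rows, each an object of numbers: "tx", "ty", "tz": the shift along the tool's x, y, z scaled (see below); "spin": the turn about the tool's x scaled (see below). In form: [{"tx": .., "ty": .., "tz": .., "spin": ..}, ...]. A call has 1 to 8 rows; each row shifts and turns the pose as measured when the row begins, along the tool's axes as they then stand; what a row does not reach is not made up. The controller multiplies each number of a shift by 0.3 m and each number of a turn by 2 pi rad. A row lasts 1/12 s, in which the tool goes at most 41.7 mm and 7.16 degrees, less where a joint would pass 70% of its speed; a pose out of reach is approached as far as the arm can. A call with a number of a shift or a turn outside -1 to 1 is refused whole. A call with a gripper value outside its range is refused whole. "hand" is the closure, from -1 (fully open) to 1 (shut), so that 0 is half open, set as the call begins (left out, the last holds). The fingers move at their own pace and stop on an object; "grip_force" is the grip in N (left out, the last holds). Time passes only in rows, so rows that do not move let the fingers close. It gives the time, the measured TCP pose, the force and the opening at its end, in the units of the state.
- r.sense(): the state, without advancing time (a new reading comes with each control period).
- r.capture(name): name is "side" or "top" or "wrist"; returns a dict with "pixels" (480x640x3 uint8, red, green, blue), "K" (3x3 intrinsics, pixels), "k1" (the pictures are not rectified: a ray, as slopes to the right and down, at radius r is drawn at 1 + k1 r^2 times it, then the intrinsics apply), "R" (3x3) and "t" (3): a world point X has camera coordinates R X + t; the wrist camera has in their place "T_tool_cam" (4x4, takes a point from camera to tool coordinates, whose origin is the TCP and whose axes are the tool frame's). Camera axes: x right, y down, z forward; pixel columns grow to the right and rows downward; lengths in m; the calibration is good to about 2 mm. A picture is of the moment at which its call begins: read the wrist's pose just before it. There is no depth.
- r.hand_in(): hands the job in, once; it reports no verdict.
The state is a dict: "time": time; "q": joint angles; "qd": joint speeds; "joint_efforts": joint torques, N m; "tool_pos": TCP position; "tool_rot": TCP orientation; "contact_force": force on the tool from outside, world axes, zero at the start; "wrist_torque": the same for the moment, N m; "opening": finger opening in m.
Only numpy, scipy, OpenCV 4.12 (cv2) and the standard library are available. Lean on these libraries where they do the work, as an engineer would, in place of code of your own. Each camera call takes 0.05 s, during which the arm holds its last target.

TASK

Get the grey desk laminator ready for thick film: first press its green power button fully in and let it come back up, then push the orange lever along its track towards the button, past the first notch (one dot) and on to its second stop (two dots), so that it stays there. Use only the fingertips or the outside of the fingers: do not pinch the lever, and leave everything else on the desk and on the machine where it is.

Things in the scene. Friction and masses are not known exactly. Their poses are not given: they have to be found in the camera images.
- laminator: grey desk laminating machine, fixed, a box 150 (its x) by 360 (its y) by 78 mm high; origin at the centre of its underside, z up. On its flat top, along the line x = -20 mm, a black strip carries the lever (its centre travels from y = -100 to -44 mm) and the green power button (y = +130 mm). The robot stands on its -x side
- lever_top (a point): centre of the top of the orange lever, 31 mm above the machine's top. It slides along the machine's y towards the button: y = -100 mm off, -72 first notch, -44 second and last stop (hard). Starts at off, or up to 4 mm on and springs back to it. Sprung catches hold it at each place: past the middle between two places it snaps on to the next; a push ended sooner slips back
- mode_lever: the orange lever itself; origin at its foot's centre, 31 mm under lever_top. An upright tab 24 mm across the track (machine x), 18 mm along it, from 2 to 24 mm above the machine's top, with a narrower cap (18 by 12 mm) above. Push on the flat face away from the button, 9 mm behind the centre. The first step takes about 4 N, the second about 7 N. Pressing two opposite faces at once is pinching
- power (a joint): travel of the green power button, m: 0 up, 0.006 fully in; a spring, 5 N when fully in, brings it back up when let go
- power_top (a point): centre of the top face of the green round power button, 28 mm in diameter, pressed straight down into a low black housing; 230 mm from the lever's off place, straight along the lever's travel
- clip_tin: blue round paper-clip tin, 52 mm in diameter, 24 mm high, standing loose on the machine's top; origin at its underside's centre
- stapler: red and black stapler, 34 x 125 x 43 mm, loose behind the machine; origin at its underside's centre
- phone: grey-faced phone with black rim, lying flat, 72 x 150 x 9 mm, loose behind the machine; origin at its underside's centre
- flask: amber glass tea flask with steel cap, 62 mm in diameter, 170 mm high, at one side of the machine; origin at its underside's centre
- mug: white mug, 80 mm in diameter, 92 mm high, at one side of the machine; origin at its underside's centre
- mouse: black computer mouse, 60 x 104 x 32 mm, on a blue mat 4 mm thick at the right; origin at its underside's centre
- tape_roll: yellow roll of tape lying flat, 88 mm in diameter, 24 mm high, at the left; origin at its underside's centre

How it is judged:
By the outcome, as a careful person would: the job done as asked, in the order asked, and still so for the second after the job is handed in, with the robot touching nothing.
It also fails if it takes over 48 s, if anything falls off the work surface, if the arm or the gripper's body presses on something with over 40 N, if the wrist force passes 120 N, or if a joint passes its speed limit or range.

## Working session

There is one attempt and no reset: what is moved stays moved. The work goes in short steps, Python scripts to look and compute and a tool call to move; the robot and the scene stay as the last step left them, time stands still between calls to the robot, and variables do not carry over. Pictures are saved under pics/ and viewed, and the job is handed in when it is done.

Besides the shell and the picture viewer there is one more tool, called after "Emit:" as a command line: name --argument value ..., lists and objects as JSON in quotes. play_rows: Moves the arm, as the interface text tells. Its arguments: {"type":"object","properties":{"moves":{"type":"array"},"hand":{"type":"number"},"grip_force":{"type":"number"}},"required":["moves"]}

```bash
mkdir -p pics; cat > h.py <<'E'
import numpy as np, cv2
from workcell import r
def snap(n,f):
    c=r.capture(n); cv2.imwrite('pics/'+f,c['pixels'][:,:,::-1]); np.savez(f[:-4]+'.npz',**{k:c[k] for k in c}); return c
def ray(c,u,v):
    K=np.array(c['K']);k1=float(c['k1'])
    p=np.array([(u-K[0,2])/K[0,0],(v-K[1,2])/K[1,1]]);q=p.copy()
    for _ in range(30): q=p/(1+k1*(q@q))
    R=np.array(c['R']);t=np.array(c['t'])
    return -R.T@t, R.T@np.array([q[0],q[1],1])
def onz(c,u,v,z):
    o,d=ray(c,u,v); return o+d*(z-o[2])/d[2]
def proj(c,X):
    R=np.array(c['R']);t=np.array(c['t']);X=R@np.array(X)+t;p=X[:2]/X[2];p=p*(1+float(c['k1'])*(p@p));K=np.array(c['K'])
    return K[0,0]*p[0]+K[0,2],K[1,1]*p[1]+K[1,2]
E
python3 - <<'E'
from h import *
s=r.sense();print(s)
for n in('side','top'):
    c=snap(n,n+'0.png');print(n,-c['R'].T@c['t'],c['K'],c['k1'])
E
```

```text
{'time': 0.0, 'q': array([ 1.05437681e+00,  3.51237737e-01,  1.65240380e+00,  9.99821009e-06,
        1.13911219e+00, -8.45964156e-02]), 'qd': array([-0.00064913,  0.0005836 ,  0.00164923,  0.00034963, -0.00151926,
        0.00039328]), 'joint_efforts': array([-1.03749135e-03, -4.97309947e+01, -2.85261279e+01,  6.99415407e-02,
        2.56526016e-02, -1.25294405e-04]), 'tool_pos': array([0.22999489, 0.49922944, 0.21810832]), 'tool_rot': array([[-5.81202095e-04, -9.08202459e-01,  4.18530711e-01],
       [-1.00518126e-03,  4.18531101e-01,  9.08201909e-01],
       [-9.99999326e-01,  1.07149627e-04, -1.15615924e-03]]), 'contact_force': array([ 0.54903036, -0.36302557,  0.1684191 ]), 'wrist_torque': array([ 0.02574778,  0.03413052, -0.01640005]), 'opening': 0.09275060281856352}
side [0.2211426  0.98496997 1.33440402] [[604.56972573   0.         318.01048379]
 [  0.         604.56972573 243.82005122]
 [  0.           0.           1.        ]] 0.017044495704720577
top [ 0.35009188 -0.00567412  1.67475362] [[517.314509     0.         328.20977553]
 [  0.         517.314509   235.25808775]
 [  0.           0.           1.        ]] -0.03297446678393519
```

View pics/top0.png

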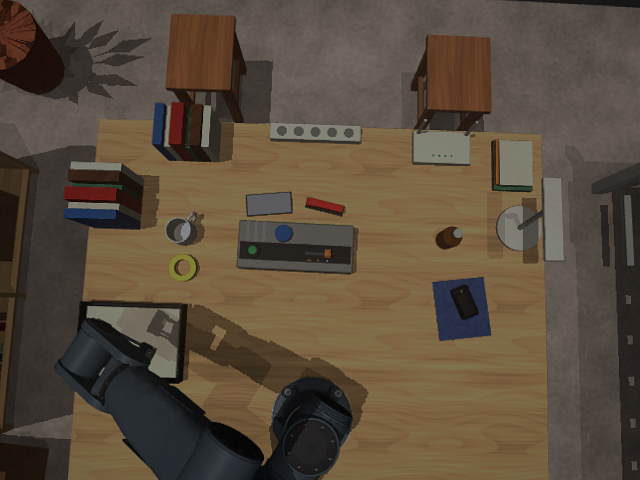

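View pics/side0.png

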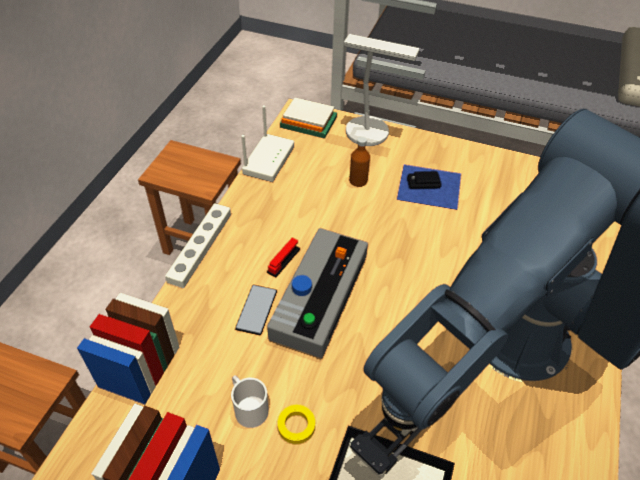

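```bash
python3 - <<'E'
import cv2
a=cv2.imread('pics/top0.png')[205:285,225:365];cv2.imwrite('pics/topc.png',cv2.resize(a,None,fx=5.6,fy=5.6,interpolation=cv2.INTER_CUBIC))
a=cv2.imread('pics/side0.png')[220:365,240:390];cv2.imwrite('pics/sidec.png',cv2.resize(a,None,fx=4,fy=4,interpolation=cv2.INTER_CUBIC))
E
```

```text
(no output)
```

View pics/topc.png

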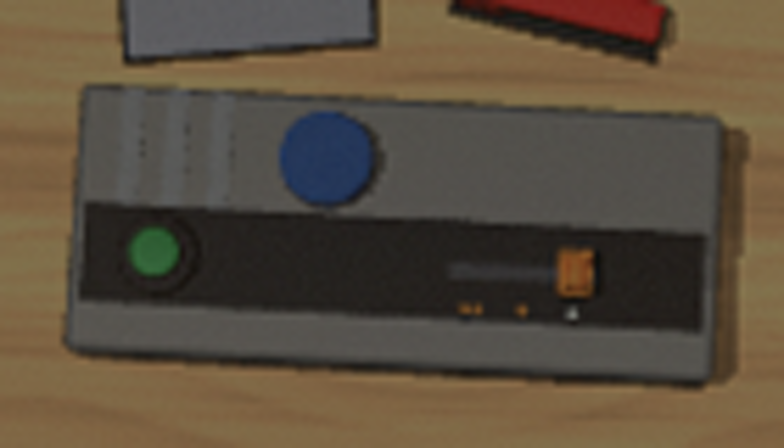

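View pics/sidec.png

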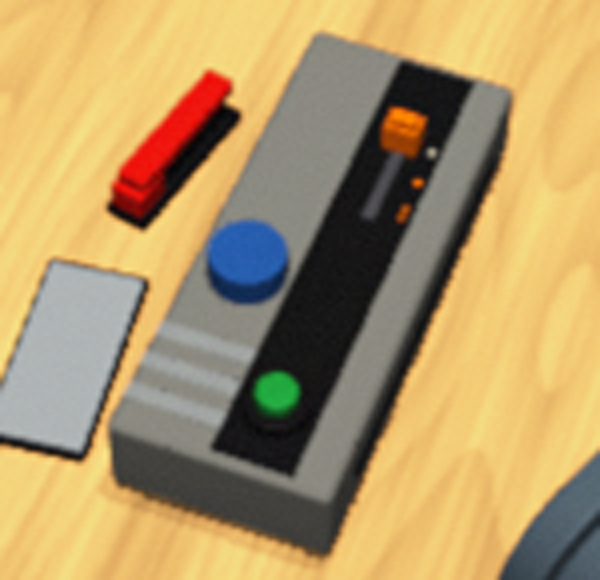

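```bash
python3 - <<'E'
from h import *
T=dict(np.load('top0.npz'));S=dict(np.load('side0.npz'))
def tri(a,b):
    (o1,d1),(o2,d2)=ray(T,*a),ray(S,*b)
    d1/=np.linalg.norm(d1);d2/=np.linalg.norm(d2)
    s=np.linalg.lstsq(np.c_[d1,-d2],o2-o1,rcond=None)[0]
    p,q=o1+s[0]*d1,o2+s[1]*d2; return (p+q)/2,np.linalg.norm(p-q)
tc=lambda u,v:(225+u/5.6-.4,205+v/5.6-.4)
sc=lambda u,v:(240+u/4-.4,220+v/4-.4)
print('btn',tri(tc(154,252),sc(277,388)))
print('lev',tri(tc(576,265),sc(405,118)))
print('tin',tri(tc(327,158),sc(248,248)))
for n,p in dict(tl=(85,87),tr=(720,119),bl=(70,350),br=(708,382),).items(): print(n,onz(T,*tc(*p),.078))
for n,p in dict(far_bl=(320,35),far_r=(510,93),near_l=(112,432),near_r=(328,500)).items(): print(n,onz(S,*sc(*p),.078))
print('lev1',onz(T,*tc(576,270),.109),onz(S,*sc(405,120),.109))
print('btn .09',onz(T,*tc(154,252),.09),onz(S,*sc(277,390),.09),onz(T,*tc(154,252),.1),onz(S,*sc(277,390),.1))
E
```

```text
btn (array([0.50980145, 0.19853183, 0.1028149 ]), np.float64(0.003423315075694848))
lev (array([ 0.50751398, -0.0315697 ,  0.10740006]), np.float64(0.0007544325686262504))
tin (array([0.56426113, 0.10648367, 0.10567012]), np.float64(0.0037928694317019393))
tl [0.60161333 0.2443097  0.078     ]
tr [ 0.59521502 -0.10988735  0.078     ]
bl [0.45497073 0.24492958 0.078     ]
br [ 0.44837259 -0.10670453  0.078     ]
far_bl [ 0.59480455 -0.10755379  0.078     ]
far_r [ 0.45341604 -0.10356765  0.078     ]
near_l [0.60059631 0.24912941 0.078     ]
near_r [0.4600547 0.2476235 0.078    ]
lev1 [ 0.5050015  -0.03156508  0.109     ] [ 0.50619714 -0.02860798  0.109     ]
btn .09 [0.50939546 0.19987252 0.09      ] [0.51402058 0.19189956 0.09      ] [0.50839024 0.19857549 0.1       ] [0.51166702 0.19827266 0.1       ]
```

Emit:
play_rows --moves '[{"spin": -0.0165}, {"spin": -0.0165}, {"spin": -0.0165}, {"spin": -0.0165}, {"ty": 0, "tz": 0}, {"tz": 0}, {"tz": 0}]' --hand 1 --grip_force 20

```text
schema error: expected keys tx, ty, tz, spin
```

Emit:
play_rows --moves '[{"tx": 0, "ty": 0, "tz": 0, "spin": -0.0165}, {"tx": 0, "ty": 0, "tz": 0, "spin": -0.0165}, {"tx": 0, "ty": 0, "tz": 0, "spin": -0.0165}, {"tx": 0, "ty": 0, "tz": 0, "spin": -0.0165}, {"tx": 0, "ty": 0, "tz": 0, "spin": 0}, {"tx": 0, "ty": 0, "tz": 0, "spin": 0}]' --hand 1 --grip_force 20

```text
time: 0.6
tool_pos: [0.2294, 0.4983, 0.2163]
tool_rot: [[-0.003, -1.0, 0.002], [-0.004, 0.002, 1.0], [-1.0, 0.003, -0.004]]
contact_force: [-0.1, 0.6, 0.9]
opening: 0.0575
```

Emit:
play_rows --moves '[{"tx": 0, "ty": -0.09, "tz": -0.09, "spin": 0.0025}, {"tx": 0, "ty": -0.09, "tz": -0.09, "spin": 0}, {"tx": 0, "ty": -0.09, "tz": -0.09, "spin": 0}, {"tx": 0, "ty": -0.09, "tz": -0.09, "spin": 0}, {"tx": 0, "ty": -0.09, "tz": -0.09, "spin": 0}, {"tx": 0, "ty": -0.09, "tz": -0.09, "spin": 0}, {"tx": 0, "ty": -0.09, "tz": -0.09, "spin": 0}, {"tx": 0, "ty": -0.09, "tz": -0.09, "spin": 0}]'

```text
time: 1.27
tool_pos: [0.4429, 0.2714, 0.2158]
tool_rot: [[-0.003, -0.999, 0.038], [-0.004, 0.038, 0.999], [-1.0, 0.003, -0.004]]
contact_force: [0.5, 0.8, -0.3]
opening: 0.0043
```

Emit:
play_rows --moves '[{"tx": 0, "ty": -0.09, "tz": -0.09, "spin": 0}, {"tx": 0, "ty": -0.09, "tz": -0.09, "spin": 0}, {"tx": 0, "ty": 0, "tz": 0, "spin": 0}]'

```text
time: 1.52
tool_pos: [0.5001, 0.2076, 0.2158]
tool_rot: [[-0.002, -0.999, 0.054], [-0.004, 0.054, 0.999], [-1.0, 0.002, -0.004]]
contact_force: [-0.1, 0.2, -0.5]
opening: 0.0002
```

Emit:
play_rows --moves '[{"tx": 0, "ty": -0.03, "tz": -0.03, "spin": -0.0057}, {"tx": 0, "ty": 0, "tz": 0, "spin": 0}, {"tx": 0, "ty": 0, "tz": 0, "spin": 0}]'

```text
time: 1.77
tool_pos: [0.5097, 0.1957, 0.2151]
tool_rot: [[-0.003, -0.999, 0.032], [-0.004, 0.032, 0.999], [-1.0, 0.003, -0.004]]
contact_force: [-1.0, 0.6, -0.5]
opening: 0.0007
```

```bash
python3 - <<'E'
from h import *
s=r.sense();print(s['tool_pos'],s['tool_rot'])
c=snap('wrist','w1.png');print(c['T_tool_cam'],c['K'],c['k1']); np.savez('w1s.npz',p=s['tool_pos'],R=s['tool_rot'])
c=snap('side','s1.png');cv2.imwrite('pics/s1c.png',cv2.resize(c['pixels'][200:370,220:420,::-1],None,fx=3.5,fy=3.5,interpolation=cv2.INTER_CUBIC))
E
```

```text
[0.50972879 0.1956813  0.21511793] [[-0.00344436 -0.99947681  0.03215957]
 [-0.00428922  0.03217423  0.99947307]
 [-0.99998487  0.00330461 -0.0043978 ]]
[[-4.23638593e-04 -2.66591700e-01  9.63809466e-01 -1.65709619e-01]
 [ 9.66776756e-04 -9.63809211e-01 -2.66591205e-01  7.41867802e-02]
 [ 9.99999443e-01  8.18850265e-04  6.66041437e-04  9.12357511e-04]
 [ 0.00000000e+00  0.00000000e+00  0.00000000e+00  1.00000000e+00]] [[405.1413753    0.         327.33438833]
 [  0.         405.1413753  245.97742055]
 [  0.           0.           1.        ]] -0.025563799013572558
```

View pics/w1.png

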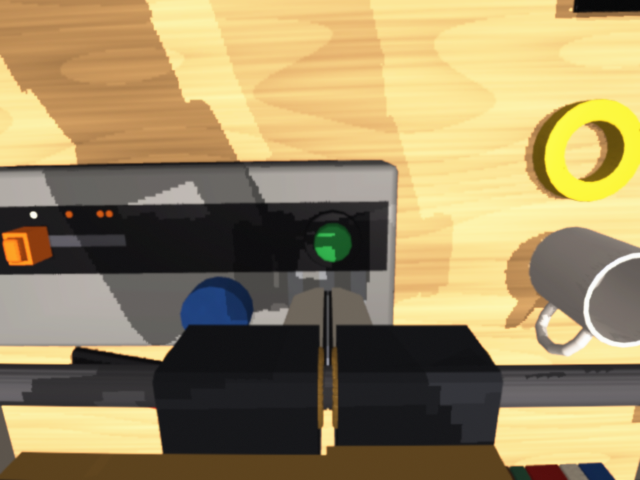

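View pics/s1c.png

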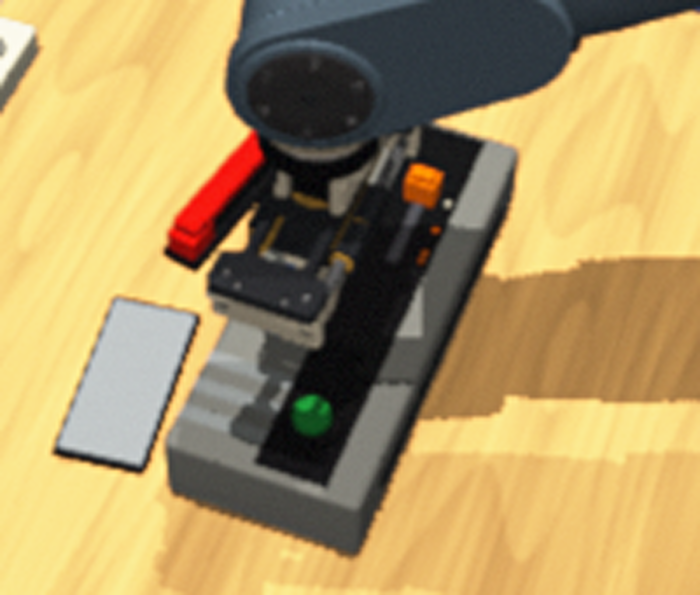

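```bash
cat >> h.py <<'E'
def wcam(c,s):
    T=np.array(c['T_tool_cam']);W=np.eye(4);W[:3,:3]=s['R'];W[:3,3]=s['p'];M=np.linalg.inv(W@T)
    d=dict(K=c['K'],k1=c['k1'],R=M[:3,:3],t=M[:3,3]);return d
E
python3 - <<'E'
from h import *
w=wcam(dict(np.load('w1.npz')),np.load('w1s.npz'))
print('btn',[onz(w,333,242,z).round(4) for z in(.09,.095,.1)])
print('lev',onz(w,15,249,.109)); print('tin',onz(w,217,300,.102))
print('corners',[onz(w,*p,.078).round(4) for p in((395,163),(393,360))])
i=cv2.imread('pics/w1.png');cv2.imwrite('pics/w1c.png',cv2.resize(i[190:300,280:400],None,fx=5,fy=5,interpolation=cv2.INTER_CUBIC))
cv2.imwrite('pics/w1l.png',cv2.resize(i[190:300,0:120],None,fx=5,fy=5,interpolation=cv2.INTER_CUBIC))
E
```

```text
btn [array([0.5126, 0.2004, 0.09  ]), array([0.5113, 0.2003, 0.095 ]), array([0.51  , 0.2003, 0.1   ])]
lev [ 0.50593743 -0.02573942  0.109     ]
tin [0.5514632  0.11288795 0.102     ]
corners [array([0.4571, 0.2476, 0.078 ]), array([0.62  , 0.2481, 0.078 ])]
```

View pics/w1c.png

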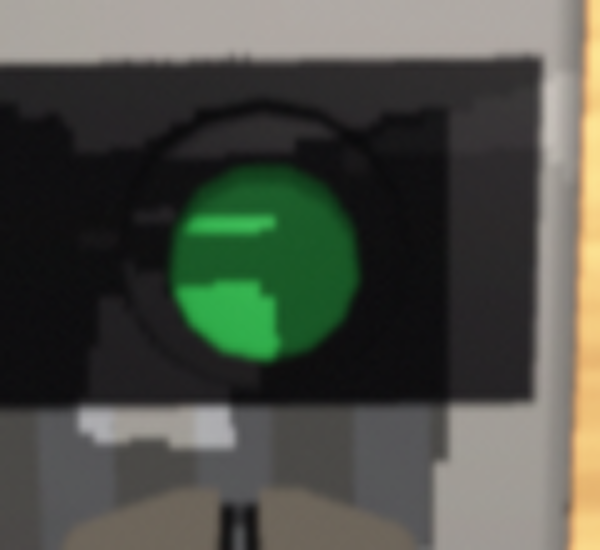

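View pics/w1l.png

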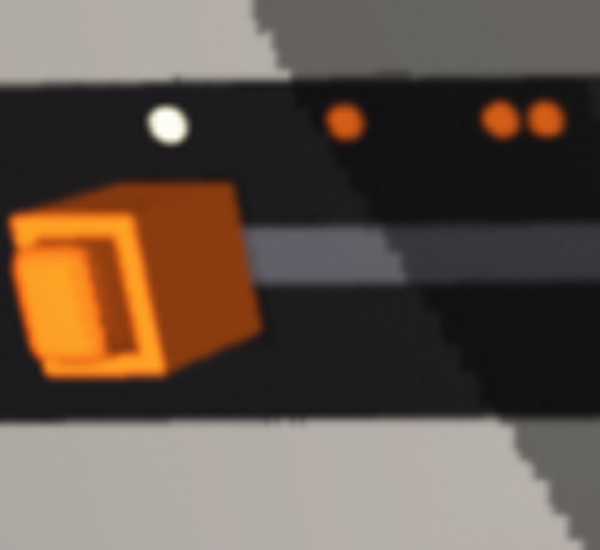

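Emit:
play_rows --moves '[{"tx": 0.1, "ty": 0, "tz": 0.011, "spin": -0.002}, {"tx": 0.1, "ty": 0, "tz": 0, "spin": 0}, {"tx": 0.1, "ty": 0, "tz": 0, "spin": 0}, {"tx": 0, "ty": 0, "tz": 0, "spin": 0}, {"tx": 0, "ty": 0, "tz": 0, "spin": 0}]'

```text
time: 2.28
tool_pos: [0.5082, 0.2036, 0.125]
tool_rot: [[0.001, -1.0, 0.019], [-0.002, 0.019, 1.0], [-1.0, -0.001, -0.002]]
contact_force: [0.4, 0.0, 1.7]
opening: 0.0002
```

Emit:
play_rows --moves '[{"tx": 0.03, "ty": -0.006, "tz": -0.013, "spin": 0}, {"tx": 0.02, "ty": 0, "tz": 0, "spin": 0}, {"tx": 0, "ty": 0, "tz": 0, "spin": 0}, {"tx": 0, "ty": 0, "tz": 0, "spin": 0}]'

```text
time: 2.62
tool_pos: [0.5113, 0.2008, 0.113]
tool_rot: [[0.006, -1.0, 0.018], [-0.001, 0.018, 1.0], [-1.0, -0.006, -0.001]]
contact_force: [1.0, -0.6, -0.3]
opening: 0.0
```

```bash
python3 - <<'E'
from h import *
s=r.sense();print(s['tool_pos'],s['contact_force'])
c=snap('wrist','w2.png');cv2.imwrite('pics/w2c.png',cv2.resize(c['pixels'][190:350,220:430,::-1],None,fx=3.6,fy=3.6,interpolation=cv2.INTER_CUBIC))
c=snap('side','s2.png');cv2.imwrite('pics/s2c.png',cv2.resize(c['pixels'][270:360,250:370,::-1],None,fx=6,fy=6,interpolation=cv2.INTER_CUBIC))
E
```

```text
[0.51132028 0.20083883 0.11304804] [ 1.03137535 -0.59466515 -0.34755596]
```

View pics/w2c.png

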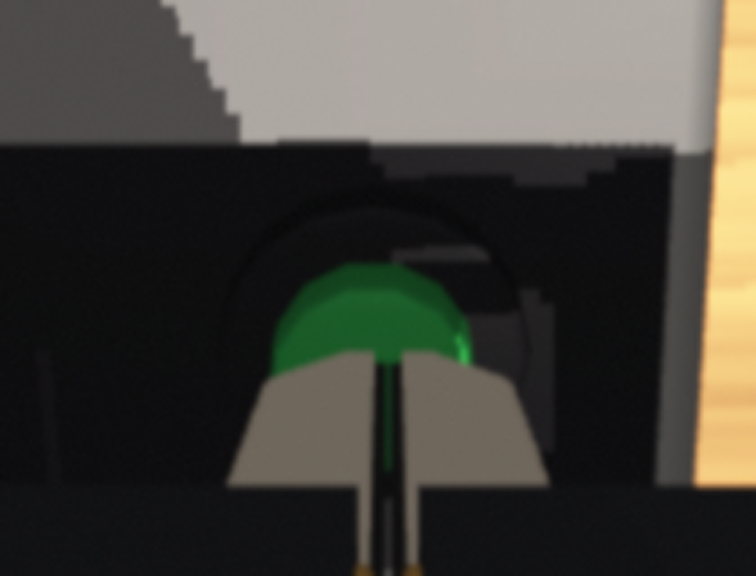

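View pics/s2c.png

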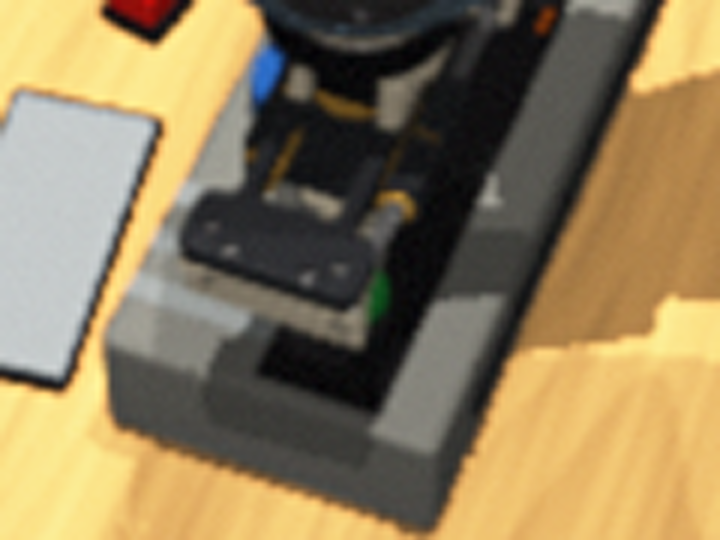

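Emit:
play_rows --moves '[{"tx": 0.02, "ty": 0, "tz": 0, "spin": 0}, {"tx": 0.01, "ty": 0, "tz": 0, "spin": 0}, {"tx": 0, "ty": 0, "tz": 0, "spin": 0}]'

```text
time: 2.97
tool_pos: [0.512, 0.201, 0.1045]
tool_rot: [[0.008, -1.0, 0.019], [-0.0, 0.019, 1.0], [-1.0, -0.008, -0.0]]
contact_force: [0.8, 1.0, 0.7]
opening: 0.0004
```

Emit:
play_rows --moves '[{"tx": 0.01, "ty": 0, "tz": 0, "spin": 0}, {"tx": 0, "ty": 0, "tz": 0, "spin": 0}]'

```text
time: 3.13
tool_pos: [0.512, 0.2009, 0.1011]
tool_rot: [[0.008, -1.0, 0.019], [-0.0, 0.019, 1.0], [-1.0, -0.008, -0.0]]
contact_force: [-0.2, 0.5, 0.3]
opening: 0.0007
```

Emit:
play_rows --moves '[{"tx": 0.01, "ty": 0, "tz": 0, "spin": 0}, {"tx": 0, "ty": 0, "tz": 0, "spin": 0}]'

```text
time: 3.3
tool_pos: [0.5123, 0.201, 0.098]
tool_rot: [[0.009, -1.0, 0.019], [-0.0, 0.019, 1.0], [-1.0, -0.009, 0.0]]
contact_force: [-1.9, -0.7, 3.5]
opening: 0.0006
```

Emit:
play_rows --moves '[{"tx": 0.01, "ty": 0, "tz": 0, "spin": 0}, {"tx": 0, "ty": 0, "tz": 0, "spin": 0}]'

```text
time: 3.47
tool_pos: [0.5124, 0.2011, 0.0951]
tool_rot: [[0.009, -1.0, 0.019], [-0.0, 0.019, 1.0], [-1.0, -0.009, 0.0]]
contact_force: [-2.1, -0.4, 3.6]
opening: 0.0006
```

Emit:
play_rows --moves '[{"tx": 0.01, "ty": 0, "tz": 0, "spin": 0}, {"tx": 0, "ty": 0, "tz": 0, "spin": 0}]'

```text
time: 3.63
tool_pos: [0.5126, 0.2011, 0.0944]
tool_rot: [[0.009, -1.0, 0.019], [-0.0, 0.019, 1.0], [-1.0, -0.009, 0.0]]
contact_force: [-3.5, -2.2, 4.3]
opening: 0.0003
```

Emit:
play_rows --moves '[{"tx": 0.01, "ty": 0, "tz": 0, "spin": 0}]'

```text
time: 3.72
tool_pos: [0.5129, 0.2013, 0.0935]
tool_rot: [[0.01, -1.0, 0.019], [0.0, 0.019, 1.0], [-1.0, -0.01, 0.0]]
contact_force: [-15.6, -4.5, 49.4]
opening: 0.0003
```

Emit:
play_rows --moves '[{"tx": -0.01, "ty": 0, "tz": 0, "spin": 0}, {"tx": -0.06, "ty": 0, "tz": 0, "spin": 0}, {"tx": -0.1, "ty": 0, "tz": 0, "spin": 0}, {"tx": 0, "ty": 0, "tz": 0, "spin": 0}]'

```text
time: 4.05
tool_pos: [0.5122, 0.2012, 0.1468]
tool_rot: [[0.009, -1.0, 0.018], [-0.0, 0.018, 1.0], [-1.0, -0.009, -0.0]]
contact_force: [-0.2, -0.3, 0.4]
opening: 0.0005
```

```bash
python3 - <<'E'
from h import *
s=r.sense();print(s['tool_pos'],s['contact_force'],s['tool_rot'])
c=snap('wrist','w3.png');cv2.imwrite('pics/w3c.png',cv2.resize(c['pixels'][190:350,220:430,::-1],None,fx=3.6,fy=3.6,interpolation=cv2.INTER_CUBIC))
E
```

```text
[0.5121813  0.20116239 0.1468273 ] [-0.2080489  -0.27435445  0.35014166] [[ 9.07725678e-03 -9.99788389e-01  1.84602552e-02]
 [-2.12455452e-04  1.84590871e-02  9.99829594e-01]
 [-9.99958778e-01 -9.07963195e-03 -4.48526208e-05]]
```

View pics/w3c.png

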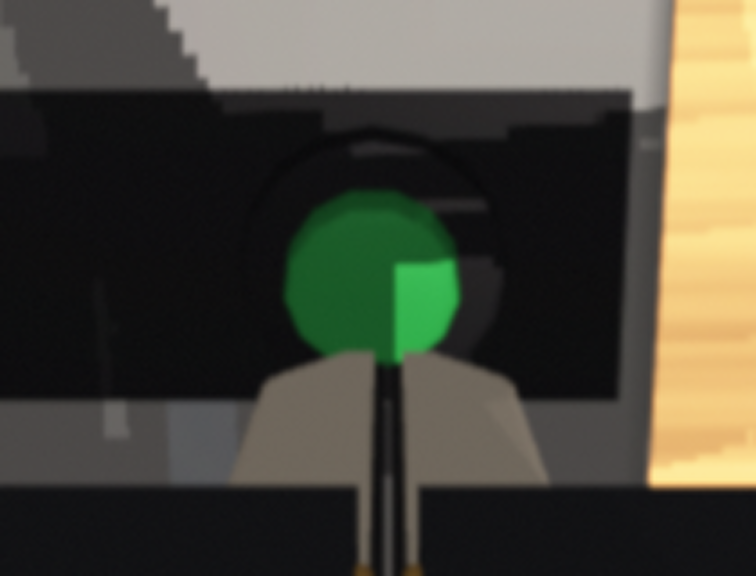

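Emit:
play_rows --moves '[{"tx": -0.04, "ty": 0, "tz": -0.12, "spin": 0}, {"tx": 0, "ty": 0, "tz": -0.13, "spin": 0}, {"tx": 0, "ty": 0, "tz": -0.13, "spin": 0}, {"tx": 0, "ty": 0, "tz": -0.13, "spin": 0}, {"tx": 0, "ty": 0, "tz": -0.13, "spin": 0}, {"tx": 0, "ty": 0, "tz": -0.13, "spin": 0}, {"tx": 0, "ty": 0, "tz": -0.13, "spin": 0}, {"tx": 0, "ty": 0, "tz": 0, "spin": 0}]'

```text
time: 4.77
tool_pos: [0.5031, -0.0786, 0.1502]
tool_rot: [[0.001, -1.0, 0.012], [-0.001, 0.012, 1.0], [-1.0, -0.001, -0.001]]
contact_force: [-1.5, 0.6, 0.6]
opening: 0.0006
```

Emit:
play_rows --moves '[{"tx": 0, "ty": -0.008, "tz": -0.01, "spin": 0.001}, {"tx": 0.08, "ty": 0, "tz": 0, "spin": 0}, {"tx": 0.07, "ty": 0, "tz": 0, "spin": 0}, {"tx": 0.03, "ty": 0, "tz": 0, "spin": 0}, {"tx": 0, "ty": 0, "tz": 0, "spin": 0}]'

```text
time: 5.18
tool_pos: [0.5052, -0.0823, 0.0916]
tool_rot: [[-0.001, -1.0, 0.023], [0.0, 0.023, 1.0], [-1.0, 0.001, 0.0]]
contact_force: [-0.1, 0.0, 0.1]
opening: 0.0
```

```bash
python3 - <<'E'
from h import *
s=r.sense();print(s['tool_pos'],s['contact_force'])
c=snap('wrist','w4.png');cv2.imwrite('pics/w4c.png',cv2.resize(c['pixels'][190:350,220:480,::-1],None,fx=3,fy=3,interpolation=cv2.INTER_CUBIC))
c=snap('side','s4.png');cv2.imwrite('pics/s4c.png',cv2.resize(c['pixels'][200:360,250:410,::-1],None,fx=3.7,fy=3.7,interpolation=cv2.INTER_CUBIC))
E
```

```text
[ 0.50519088 -0.08228276  0.09160367] [-0.14450886  0.04930521  0.09446544]
```

View pics/w4c.png

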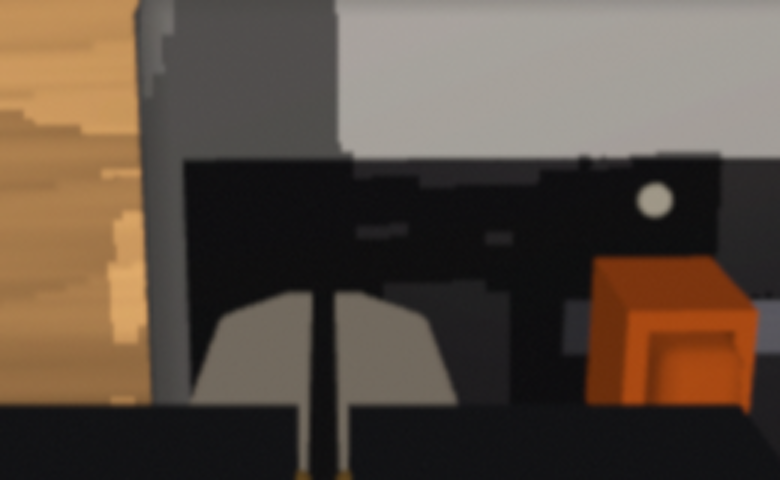

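View pics/s4c.png

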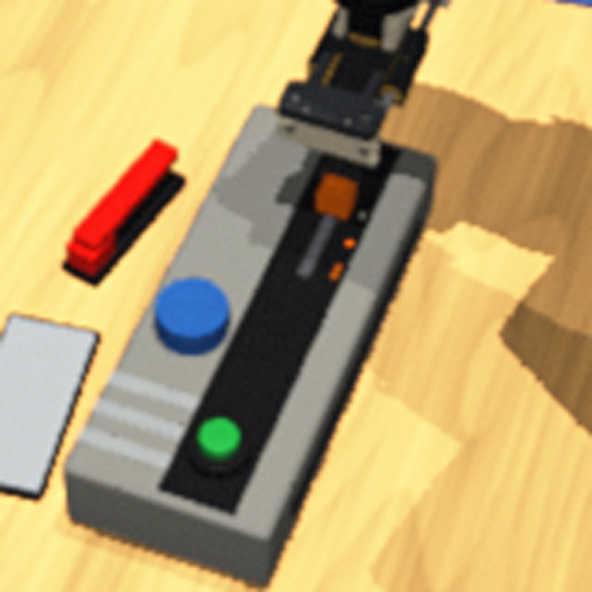

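```bash
python3 - <<'E'
from h import *
S=dict(np.load('s4.npz'))
for dz in (0,.019,.04,.084):
  for dy in (0,.0175):
    u,v=proj(S,[.505,-.082+dy,.0916+dz]);print(dz,dy,(u-250)*3.7,(v-200)*3.7)
E
```

```text
0 0 359.6987284943223 148.1612028935947
0 0.0175 352.2369363395826 164.76692427938121
0.019 0 361.0714777376132 131.0666902830537
0.019 0.0175 353.5532564089412 147.7042590591933
0.04 0 362.6170512418939 111.82323101027461
0.04 0.0175 355.0354624765183 128.49443277392092
0.084 0 365.9557470654154 70.26568869059493
0.084 0.0175 358.2378741359273 87.00150944310067
```

Emit:
play_rows --moves '[{"tx": 0.015, "ty": 0, "tz": 0.03, "spin": 0}, {"tx": 0, "ty": 0, "tz": 0.03, "spin": 0}, {"tx": 0, "ty": 0, "tz": 0, "spin": 0}]'

```text
time: 5.53
tool_pos: [0.5078, -0.0624, 0.0906]
tool_rot: [[0.005, -1.0, 0.022], [-0.001, 0.022, 1.0], [-1.0, -0.005, -0.001]]
contact_force: [0.1, 0.1, 0.4]
opening: 0.0004
```

Emit:
play_rows --moves '[{"tx": 0, "ty": 0, "tz": 0.012, "spin": 0}, {"tx": 0, "ty": 0, "tz": 0.012, "spin": 0}, {"tx": 0, "ty": 0, "tz": 0.0, "spin": 0}]'

```text
time: 5.78
tool_pos: [0.5085, -0.0536, 0.0918]
tool_rot: [[0.007, -1.0, 0.02], [-0.002, 0.02, 1.0], [-1.0, -0.007, -0.002]]
contact_force: [-0.9, -2.6, -1.1]
opening: 0.0007
```

Emit:
play_rows --moves '[{"tx": 0.008, "ty": 0.004, "tz": 0.015, "spin": 0}, {"tx": 0.004, "ty": 0.004, "tz": 0.015, "spin": 0}, {"tx": 0.004, "ty": 0, "tz": 0.015, "spin": 0}]'

```text
time: 6.03
tool_pos: [0.5076, -0.0402, 0.0879]
tool_rot: [[0.01, -1.0, 0.021], [-0.003, 0.021, 1.0], [-1.0, -0.011, -0.003]]
contact_force: [0.3, -1.0, 0.0]
opening: 0.0004
```

Emit:
play_rows --moves '[{"tx": 0.004, "ty": 0.002, "tz": 0.015, "spin": 0}, {"tx": 0.004, "ty": 0.002, "tz": 0.015, "spin": 0}, {"tx": 0.004, "ty": 0, "tz": 0.015, "spin": 0}]'

```text
time: 6.28
tool_pos: [0.5061, -0.025, 0.0837]
tool_rot: [[0.009, -1.0, 0.021], [-0.003, 0.021, 1.0], [-1.0, -0.009, -0.003]]
contact_force: [-1.1, -5.4, 5.7]
opening: 0.0005
```

Emit:
play_rows --moves '[{"tx": -0.012, "ty": 0, "tz": 0.0, "spin": 0}, {"tx": 0, "ty": 0, "tz": 0.012, "spin": 0}, {"tx": 0, "ty": 0, "tz": 0.012, "spin": 0}]'

```text
time: 6.53
tool_pos: [0.5057, -0.0179, 0.087]
tool_rot: [[0.008, -1.0, 0.02], [-0.005, 0.02, 1.0], [-1.0, -0.008, -0.005]]
contact_force: [-0.5, -5.9, -3.3]
opening: 0.0001
```

Emit:
play_rows --moves '[{"tx": 0, "ty": 0, "tz": 0.012, "spin": 0}, {"tx": 0, "ty": 0, "tz": 0.012, "spin": 0}]'

```text
time: 6.7
tool_pos: [0.5057, -0.0107, 0.0871]
tool_rot: [[0.007, -1.0, 0.02], [-0.005, 0.02, 1.0], [-1.0, -0.007, -0.005]]
contact_force: [0.1, 0.2, 0.6]
opening: 0.0005
```

Emit:
play_rows --moves '[{"tx": 0, "ty": 0, "tz": 0.012, "spin": 0}, {"tx": 0, "ty": 0, "tz": 0.012, "spin": 0}]'

```text
time: 6.87
tool_pos: [0.5058, -0.0025, 0.0873]
tool_rot: [[0.007, -1.0, 0.02], [-0.004, 0.02, 1.0], [-1.0, -0.007, -0.004]]
contact_force: [0.1, -0.8, 0.1]
opening: 0.0006
```

Emit:
play_rows --moves '[{"tx": 0, "ty": 0, "tz": 0.006, "spin": 0}, {"tx": 0, "ty": 0, "tz": 0, "spin": 0}]'

```text
time: 7.03
tool_pos: [0.5057, 0.0005, 0.0873]
tool_rot: [[0.007, -1.0, 0.02], [-0.004, 0.02, 1.0], [-1.0, -0.007, -0.004]]
contact_force: [0.8, 0.2, -0.2]
opening: 0.0002
```

Emit:
play_rows --moves '[{"tx": 0, "ty": 0, "tz": 0.006, "spin": 0}, {"tx": 0, "ty": 0, "tz": 0, "spin": 0}]'

```text
time: 7.2
tool_pos: [0.5058, 0.0008, 0.0874]
tool_rot: [[0.007, -1.0, 0.018], [-0.007, 0.018, 1.0], [-1.0, -0.007, -0.007]]
contact_force: [-0.2, -3.1, 0.3]
opening: 0.0006
```

Emit:
play_rows --moves '[{"tx": 0, "ty": 0, "tz": -0.08, "spin": 0}, {"tx": 0, "ty": 0, "tz": -0.08, "spin": 0}, {"tx": -0.1, "ty": 0, "tz": 0, "spin": 0}, {"tx": -0.12, "ty": 0, "tz": 0, "spin": 0}, {"tx": -0.1, "ty": 0, "tz": -0.05, "spin": 0}, {"tx": 0, "ty": 0, "tz": 0, "spin": 0}]'

```text
time: 7.7
tool_pos: [0.5029, -0.0639, 0.186]
tool_rot: [[0.002, -1.0, 0.017], [-0.007, 0.017, 1.0], [-1.0, -0.002, -0.007]]
contact_force: [0.3, 0.2, 1.1]
opening: 0.0002
```

```bash
python3 - <<'E'
from h import *
s=r.sense();print(s['tool_pos'],s['contact_force'])
np.savez('w5s.npz',p=s['tool_pos'],R=s['tool_rot'])
c=snap('wrist','w5.png')
c=snap('side','s5.png');cv2.imwrite('pics/s5c.png',cv2.resize(c['pixels'][200:360,230:390,::-1],None,fx=3.7,fy=3.7,interpolation=cv2.INTER_CUBIC))
E
```

```text
[ 0.50285051 -0.06393874  0.18599784] [0.29041653 0.21767636 1.07271576]
```

View pics/w5.png

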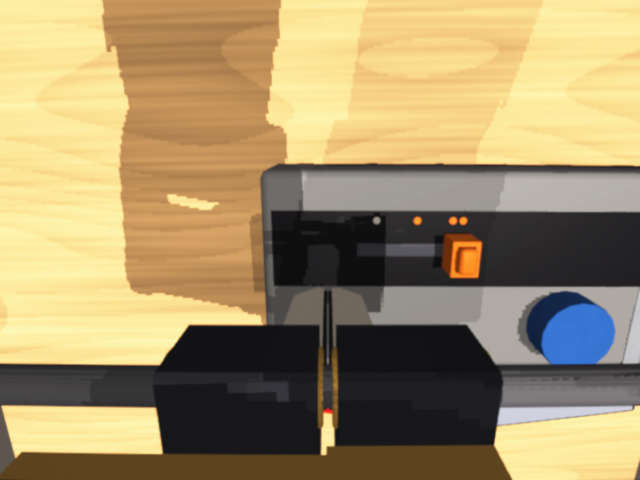

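View pics/s5c.png

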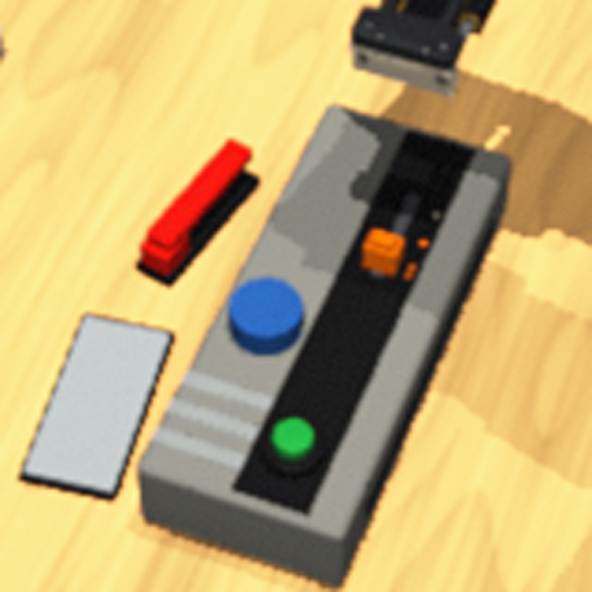

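```bash
python3 - <<'E'
from h import *
w=wcam(dict(np.load('w5.npz')),np.load('w5s.npz'))
print('lev wrist',onz(w,467,260,.109)); 
S=dict(np.load('s5.npz'));print('lev side',onz(S,230+385/3.7,200+242/3.7,.109))
T0=dict(np.load('top0.npz'));print('tin px before')
c=snap('top','t5.png');cv2.imwrite('pics/t5c.png',cv2.resize(c['pixels'][180:290,165:365,::-1],None,fx=4,fy=4,interpolation=cv2.INTER_CUBIC))
E
```

```text
lev wrist [0.50636757 0.0243378  0.109     ]
lev side [0.50533602 0.02921177 0.109     ]
tin px before
```

View pics/t5c.png

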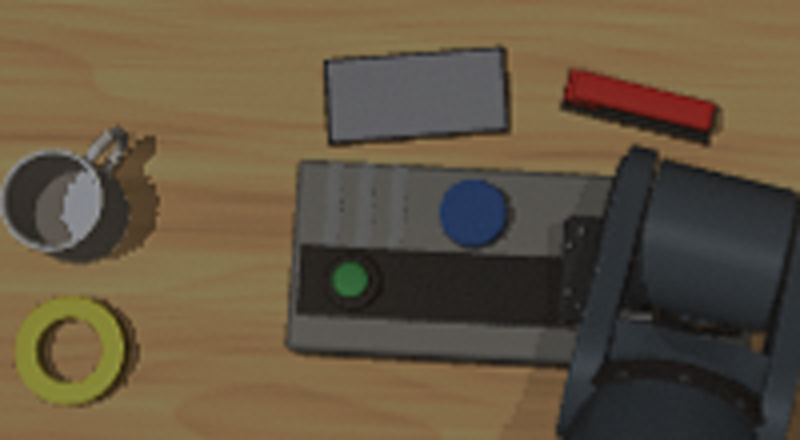

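The top view shows the tin, phone, stapler, mug and tape where they were, and the button up. The lever is hidden under the arm there, but the wrist and side views put it at y of about 0.024 to 0.029, where the second stop is expected at 0.026.

```bash
python3 -c "
from workcell import r
print(r.hand_in())"
```

```text
the job is handed in; nothing more can be done
None
```

The laminator is set for thick film and the job is handed in, with no verdict reported. I used about 8 s of the 48 s allowed.

- **Button:** I pressed the green button with the closed fingertips, straight down about 6 mm, until it met a hard stop. The force there peaked at about 49 N on the fingertips, more than I meant to apply. On letting go it came back up, as later pictures showed.
- **Lever:** I pushed the orange lever from behind with the outside of the closed fingers, past the first notch to its second stop. It stayed there after I withdrew. It had moved about 56 mm, the full travel. The wrist and side views put it at y = 0.024 and 0.029 m, against 0.026 m expected.
- **Contact during the push:** Partway through, an upward force of about 6 N showed that the fingertips were touching something below, probably the machine's top. I raised them and carried on.
- **Other objects:** The tin, phone, stapler, mug and tape roll looked unmoved in the last top view. I did not look at the flask and mouse again, but the arm never went near them. The arm hid the lever in that view, so its place rests on the other two cameras.

At hand-in the gripper was clear of everything, about 0.19 m above the desk.

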